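Take the worn wheel off the lining sander

ROBOT

A 7-joint arm with a two-finger parallel gripper is mounted at the origin on a cart in front of the work surface, level with it; the furniture and walls round the work are solid. World frame = base frame: x ahead of the robot, y to its left, z up, the work surface at z = 0. Lengths are in mm, angles in rad, forces in N, time in s.
With the tool pointing down it reaches from about 400 to 875 mm from the base axis. Payload 4.4 kg.
Tool frame: the origin (TCP) lies midway between the tips of the shut fingers; the grasp point (between the pads) lies 19 mm behind it; x points along the fingers, y is the direction in which the jaws open and shut, and the axes are right-handed (so a half turn about x gives the same grasp; the last joint's range is limited). The gripper opens to 85 mm and grips with 20 to 120 N. Pads are 22 mm wide; open, the fingers measure 114 mm over their backs; the gripper's body (76 mm by 85 mm) begins 54 mm behind the grasp point. The pads swing forward as they close: fully open they stand 13 mm farther back than shut.
Start: joints at [1.125, 0.628, 0.038, 1.517, -0.027, 0.996, -0.02], TCP at [241.006, -603.684, 231.313] pointing down, gripper open.
Joint ranges: [-3.06, 3.06], [-0.37, 2.12], [-1.25, 1.32], [0.18, 2.47], [-1.1, 4.24], [0.23, 1.98], [-2.94, 2.94]. Speed limits (rad/s): [2.57, 2.57, 3.14, 3.14, 3.14, 3.14, 3.14].

INTERFACE

Orientations are given as [roll, pitch, yaw] about the fixed x, y, z axes, in that order (R = Rz(yaw) Ry(pitch) Rx(roll)).
In Python, from cell import ctrl gives the robot as it stands.
- The arm moves only by the tool arm_command, never from a script. Its argument "series" is a list of rows, each a list of 7 numbers: the opening, from 0 (shut) to 1 (fully open), then the shift along the world's x, y, z in cm, then the turn, a rotation vector about the world's x, y, z in degrees. In form: [[claw, x, y, z, rx, ry, rz], ...]. A call has 1 to 20 rows; each row shifts and turns the commanded pose from where the row before left it; what a row does not reach is not made up. A row lasts 1/12 s, in which the tool goes at most 41.7 mm and 7.16 degrees, less where a joint would pass 70% of its speed; a pose out of reach is approached as far as the arm can. A call with a gripper value outside its range is refused whole. The fingers move at their own pace and stop on an object; the grip force is fixed at half the most. Time passes only in rows, so rows that do not move let the fingers close. It gives the time, the measured TCP pose, the force and the opening at its end, in the units of the state.
- ctrl.read_state(): the state, without advancing time (a new reading comes with each control period).
- ctrl.get_image(name): name is "scene" or "top" or "wrist"; returns the picture (400x640x3 uint8, blue, green, red); there is no depth.
- ctrl.calibration(name): a dict with "fovy" (degrees; the focal length in pixels is half the picture's height over the tangent of half this angle, whatever the lens; pixels are square), "cx", "cy" (the principal point, pixels), "cam_to_world" (4x4, takes a point from camera to world coordinates); the wrist camera has in their place "T_tool_cam" (4x4, takes a point from camera to tool coordinates, whose origin is the TCP and whose axes are the tool frame's). Camera axes: x right, y up, looking along -z (the intrinsics and any distortion apply to the point x, -y, -z); pixel columns grow to the right and rows downward; lengths in mm; the calibration is good to about 2 mm. A picture is of the moment at which its call begins: read the wrist's pose just before it. calibration takes no time and is no camera call.
- ctrl.finish_job(): hands the job in, once; it reports no verdict.
Trained networks look in the newest picture that a camera, given by its name, has taken for a name from the list of things; names that differ only in an ending like _2 or _b are one class to them, and where a whole thing is asked for, a point or a joint stands for the part that bears it (a point fixed in the world has none). Each returns a list of dicts, best first, with "conf" (0 to 1); they miss things now and then, are a little off and sometimes report something else, mostly with a low value. They report only what shows in the picture. A call takes as long as a camera call. They do not tell look-alikes from the thing itself.
- ctrl.spot_in(label, camera): "centre" ([x, y, z] in mm, in world coordinates, good to about 4 mm: the middle of the surface that is visible of it).
The state is a dict: "clock": time; "qpos": joint angles; "qd": joint speeds; "tau": joint torques, N m; "eef_pos": TCP position; "tool_rot": TCP orientation; "force": force on the tool from outside, world axes, zero at the start; "torque": the same for the moment, N m; "width": finger opening in mm.
Only numpy, scipy, OpenCV 4.12 (cv2) and the standard library are available. Lean on these libraries where they do the work, as an engineer would, in place of code of your own. Each camera call takes 0.05 s, during which the arm holds its last target.

TASK

Take the worn abrasive wheel off the lining sander: the tall hexagon nut on top of its spindle has a left-hand thread, so back it off clockwise (seen from above) until the slotted slip washer under it is loose, then lift the washer clear of its recess, draw it out sideways and put it in the flat dark steel tray. Then lift the wheel off over the nut, which stays on the spindle, and set it down gently, lying flat, in the same tray. Do not tighten the nut, and leave the screwdriver, tape roll and ratchet where they are.

Things in the scene. Friction and masses are not known exactly. Their poses are not given: they have to be found in the camera images.
- sander: Fixed bench machine: low grey housing 130 x 130 x 36 mm with an upright, locked spindle in its middle. Origin on the bench on the spindle axis, z up. The wheel rests on a 48 mm flange, top 50 mm above the bench, centred by a spigot 30 mm across and 5 mm high, chamfered; above it a 15 mm threaded stud reaches to 115 mm.
- nut (a joint): Turn of the nut, rad. 0 = down on the washer (tight); grows when turned clockwise seen from above, which loosens it (left-hand thread). It rises 1.59 mm per rad (10 mm per turn), turns stiffly (0.1 N m), stays where it is left and cannot come off (stops at -0.6 and 5.2). Starts at 0 to 0.2.
- nut_grip (a point): Centre of the grip part of the nut, on the spindle axis, 25 mm above its underside, 7 mm below its top (105 mm above the bench when tight). Plain dark steel hexagon 22 mm across flats, 25.4 across corners, 32 tall; point x is normal to a pair of flats (other pairs 60 degrees on). Fingertips that turn the nut must stay above the washer's tongue (top 83.5 mm above the bench).
- washer_lug (a point): Centre of the slip washer's lug, where to grasp it: a steel block 24 mm along x, 10 mm along y (grip across y), 17.5 mm high, 48 mm out from the washer's middle along -x, level with the underside of its plate (75 mm above the bench at the start). A tongue 14 mm wide joins it over the wheel's rim to the plate. Draw the washer out along -x.
- washer_slot (a point): Middle of the slip washer's C-shaped steel plate, 46 mm across, 5 mm thick, loose, 0.08 kg; half-way up, axes as washer_lug. Its 16 mm slot sits round the stud, open to +x. It lies in a round recess 3 mm deep in the wheel's top, so it slides out only when lifted more than 3 mm, which the nut prevents until it has risen by more than that.
- wheel_mid (a point): Centre of the abrasive wheel, half-way up (64 mm above the bench at the start), z along its axis: a dark ring with a metal core, 64 mm in diameter, 28 mm high, 0.25 kg, loose on the spigot. Bore 34 mm; recess 53 mm wide, 3 mm deep in its top. Grip across its diameter near the top; the raised nut stands up to 42 mm above the wheel's top, inside the grasp.
- tray: Fixed flat dark steel tray 170 x 240 mm (x, y), walls 3 mm thick and 14 mm high, floor 3 mm above the bench; origin at the centre of its underside, z up.
- driver_orange: Pocket screwdriver with an orange handle, 22 x 132 x 25 mm, a bystander; origin at the centre of its underside.
- tape_roll: Black tape roll, 68 x 70 x 19 mm, a bystander; origin at the centre of its underside.
- ratchet: Ratchet handle, 35 x 194 x 28 mm, a bystander; origin at the centre of its underside.
Things that resemble listed ones, but are neither listed nor needed, are in the scene too. Leave any orange, purple or turquoise look-alike of the part that bears wheel_mid alone.

How it is judged:
By the outcome, as a careful person would: the job done as asked, in the order asked, and still so for the second after the job is handed in, with the robot touching nothing.
It also fails if it takes over 72 s, if anything falls off the work surface, if the arm or the gripper's body presses on something with over 40 N, if the wrist force passes 120 N, or if a joint passes its speed limit or range.

## Working session

There is one attempt and no reset: what is moved stays moved. The work goes in short steps, Python scripts to look and compute and a tool call to move; the robot and the scene stay as the last step left them, time stands still between calls to the robot, and variables do not carry over. Pictures are saved under pics/ and viewed, and the job is handed in when it is done.

Besides the shell and the picture viewer there is one more tool, called after "Request:" by a JSON object that holds its "fn" and its "kwargs". arm_command: Moves the arm, as the interface text tells. Its arguments: {"type":"object","properties":{"series":{"type":"array"}},"required":["series"]}

```bash
ls; mkdir -p pics; cat > h.py <<'E'
from cell import ctrl
import numpy as np, cv2
from scipy.spatial.transform import Rotation as R
np.set_printoptions(precision=2,suppress=True)
def snap(n,f):
    im=np.array(ctrl.get_image(n)); cv2.imwrite('pics/'+f,im); return im
E
python3 - <<'E'
from h import *
s=ctrl.read_state(); print(s)
for n in ['scene','top','wrist']:
    print(n,ctrl.calibration(n)); snap(n,n+'0.png')
for l in ['sander','nut','nut_grip','washer_lug','washer_slot','wheel_mid','tray','driver_orange','tape_roll','ratchet']:
    for c in ['scene','top']:
        print(l,c,[(np.round(d['centre']),round(d['conf'],2)) for d in ctrl.spot_in(l,c)])
E
```

```text
pics
{'clock': 0.0, 'qpos': array([ 1.13,  0.63,  0.04,  1.52, -0.03,  1.  , -0.02]), 'qd': array([-0., -0., -0.,  0., -0., -0.,  0.]), 'tau': array([ -0.  , -56.34,   1.23, -19.34,   0.01,   0.01,   0.  ]), 'eef_pos': array([ 240.77, -603.09,  230.39]), 'tool_rot': array([-1.55,  1.57,  1.97]), 'force': array([ 0.53,  0.2 , -0.03]), 'torque': array([-0.01, -0.04, -0.06]), 'width': 85.21871645206275}
scene {'fovy': 48.00268720695332, 'cx': 324.56840559307824, 'cy': 203.8440995660133, 'cam_to_world': array([[ -0.89,   0.18,  -0.41, 134.52],
       [ -0.45,  -0.37,   0.81, 951.28],
       [ -0.01,   0.91,   0.41, 558.67],
       [  0.  ,   0.  ,   0.  ,   1.  ]])}
top {'fovy': 47.26925526296705, 'cx': 317.69872463621624, 'cy': 194.6970453962502, 'cam_to_world': array([[  -0.02,    0.99,   -0.15,  423.26],
       [  -1.  ,   -0.02,    0.02,   97.55],
       [   0.02,    0.15,    0.99, 1110.9 ],
       [   0.  ,    0.  ,    0.  ,    1.  ]])}
wrist {'fovy': 64.17704731414608, 'cx': 314.3917765356193, 'cy': 198.8655256580266, 'T_tool_cam': array([[   0.  ,    0.31,   -0.95, -143.56],
     
[... 758 characters left out ...]
([582., 216.,  67.]), 0.57), (array([613.,  46.,  25.]), 0.56)]
wheel_mid top [(array([413., 242.,  26.]), 0.91), (array([632.,  50.,  24.]), 0.9), (array([743., 224.,  24.]), 0.73), (array([592., 182.,  78.]), 0.65)]
tray scene [(array([ 574., -181.,    5.]), 0.81)]
tray top [(array([ 574., -188.,    5.]), 0.8)]
driver_orange scene [(array([ 387., -218.,   25.]), 0.63), (array([560., 203.,  83.]), 0.31)]
driver_orange top [(array([ 397., -210.,   19.]), 0.59), (array([646., 353.,  20.]), 0.42)]
tape_roll scene [(array([649., 362.,  20.]), 0.89)]
tape_roll top [(array([646., 353.,  19.]), 0.61)]
ratchet scene [(array([493., 430.,  22.]), 0.78)]
ratchet top [(array([498., 404.,  21.]), 0.84)]
```

View pics/scene0.png

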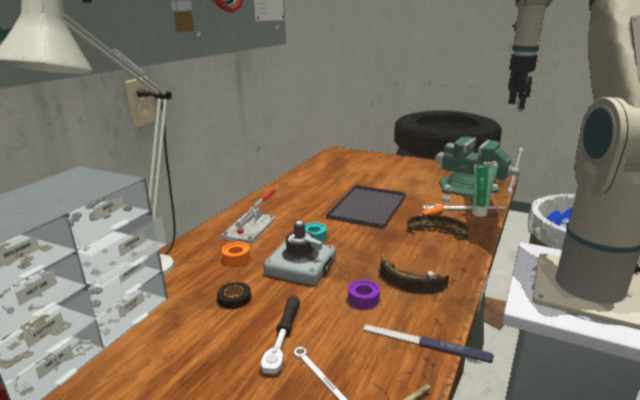

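View pics/top0.png

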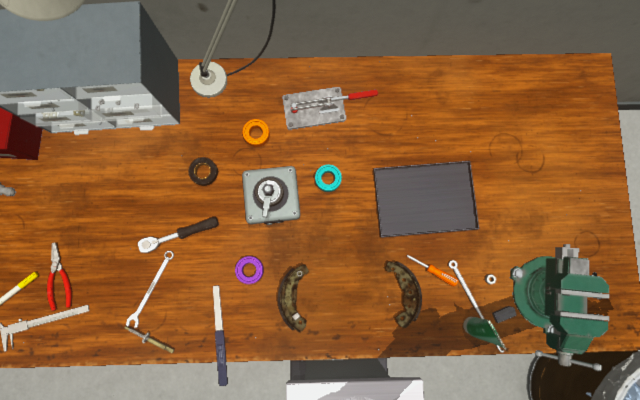

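View pics/wrist0.png

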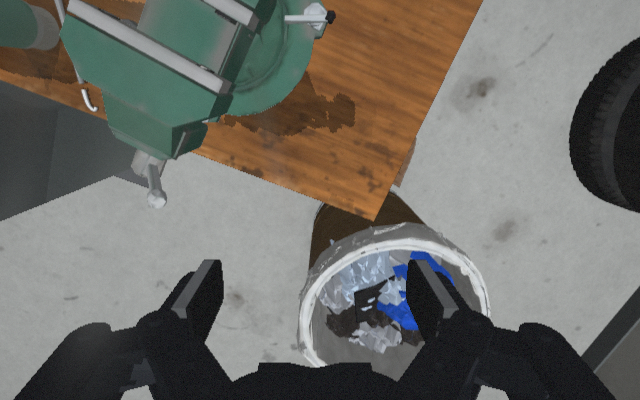

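```bash
cat >> h.py <<'E'
def toolR(s): r=s['tool_rot']; return R.from_euler('xyz',r).as_matrix()
def px(n,u,v,z,s=None):
    """pixel -> world at height z"""
    c=ctrl.calibration(n); f=200/np.tan(np.radians(c['fovy']/2))
    if n=='wrist':
        s=s or ctrl.read_state(); T=np.eye(4);T[:3,:3]=toolR(s);T[:3,3]=s['eef_pos']; M=T@c['T_tool_cam']
    else: M=c['cam_to_world']
    if 0: pass
    d=M[:3,:3]@np.array([(u-c['cx'])/f,-(v-c['cy'])/f,-1]); o=M[:3,3]
    return o+d*(z-o[2])/d[2]
def proj(n,p,s=None):
    c=ctrl.calibration(n); f=200/np.tan(np.radians(c['fovy']/2))
    if n=='wrist':
        s=s or ctrl.read_state(); T=np.eye(4);T[:3,:3]=toolR(s);T[:3,3]=s['eef_pos']; M=T@c['T_tool_cam']
    else: M=c['cam_to_world']
    q=np.linalg.inv(M)@np.r_[p,1]
    return np.array([c['cx']+f*q[0]/-q[2], c['cy']-f*q[1]/-q[2]])
E
python3 - <<'E'
from h import *
s=ctrl.read_state(); print(toolR(s))
for n in ['top','scene']: print(set(ctrl.calibration(n)))
im=cv2.imread('pics/top0.png'); cv2.imwrite('pics/c1.png',cv2.resize(im[150:240,230:345],None,fx=6,fy=6,interpolation=cv2.INTER_CUBIC))
for u,v in [(374,169),(468,161),(478,228),(382,237)]: print(px('top',u,v,14))
print(px('top',208,78,0), px('top',583,295,50))
for p in [(243,171),(297,168),(300,219),(245,222)]: print(px('top',*p,36))
E
```

```text
[[ 0.    0.37 -0.93]
 [ 0.   -0.93 -0.37]
 [-1.   -0.   -0.  ]]
{'cam_to_world', 'cx', 'cy', 'fovy'}
{'cam_to_world', 'cx', 'cy', 'fovy'}
[646.69 -63.9   14.  ]
[ 662.13 -297.14   14.  ]
[ 496.48 -309.49   14.  ]
[480.07 -76.21  14.  ]
[893.92 347.39   0.  ] [ 335.16 -526.84   50.  ]
[643.63 253.26  36.  ]
[648.36 124.18  36.  ]
[525.59 119.18  36.  ]
[521.35 248.51  36.  ]
```

View pics/c1.png

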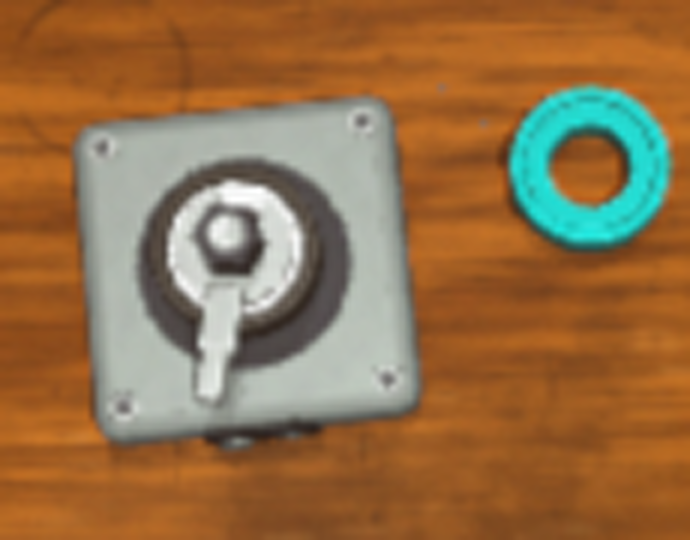

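Request:
{"fn": "arm_command", "kwargs": {"series": [[1,1.4,3.3,1,0,0,0],[1,1.4,3.3,1,0,0,0],[1,1.4,3.3,0,0,0,-1],[1,1.4,3.3,0,0,0,-1],[1,1.4,3.3,0,0,0,-1],[1,1.4,3.3,0,0,0,-1],[1,1.4,3.3,0,0,0,-1],[1,1.4,3.3,0,0,0,-1],[1,1.4,3.3,0,0,0,-1],[1,1.4,3.3,0,0,0,-1],[1,1.4,3.3,0,0,0,-1],[1,1.4,3.3,0,0,0,-1],[1,1.4,3.3,0,0,0,-1],[1,1.4,3.3,0,0,0,-1],[1,1.4,3.3,0,0,0,-1],[1,1.4,3.3,0,0,0,-1],[1,1.4,3.3,0,0,0,-1],[1,1.4,3.3,0,0,0,-1],[1,1.4,3.3,0,0,0,-1],[1,1.4,3.3,0,0,0,-1]]}}

```text
clock: 2.82
eef_pos: [521.5, 58.1, 251.6]
tool_rot: [3.02, 1.57, -0.056]
force: [0.8, -0.6, -0.5]
width: 85.3
```

Request:
{"fn": "arm_command", "kwargs": {"series": [[1,1.6,3.3,0,0,0,-1],[1,1.6,3.3,0,0,0,-1],[1,1.6,3.3,0,0,0,-1],[1,1.6,3.1,0,0,0,-1],[1,0,0,0,0,0,0],[1,0,0,0,0,0,0]]}}

```text
clock: 3.32
eef_pos: [585.0, 189.0, 250.7]
tool_rot: [-1.249, 1.57, 1.893]
force: [-0.1, -0.3, -0.4]
width: 85.5
```

```bash
python3 - <<'E'
from h import *
s=ctrl.read_state(); print(s['clock'],s['qpos'],s['eef_pos'],s['force'],s['torque']); print(toolR(s))
snap('wrist','w1.png')
for l in ['nut','nut_grip','washer_lug','washer_slot','wheel_mid','sander']:
    for c in ['wrist']:
        print(l,c,[(np.array(d['centre']),round(d['conf'],2)) for d in ctrl.spot_in(l,c)])
print(proj('wrist',[585,186,112],s))
E
```

```text
3.3167 [-0.36  0.56  0.01  1.6  -0.01  0.99 -1.92] [585.02 189.05 250.75] [-0.13 -0.3  -0.41] [-0.06  0.06 -0.01]
[[-0.  0. -1.]
 [ 0. -1. -0.]
 [-1. -0.  0.]]
nut wrist [(array([589.6, 190.5, 110.9]), 0.71), (array([584.8, 200.9,  80.5]), 0.3)]
nut_grip wrist [(array([595.6, 186.1, 112.8]), 0.61)]
washer_lug wrist [(array([582.9, 199.6,  79.7]), 0.56)]
washer_slot wrist [(array([580.9, 194. ,  80. ]), 0.74)]
wheel_mid wrist [(array([731.3, 223.1,  28. ]), 0.93), (array([415.6, 245.1,  25.9]), 0.8), (array([625.6,  47.6,  29.2]), 0.79), (array([607.2, 188.4,  79.7]), 0.73)]
sander wrist [(array([609.5, 187. ,  37.9]), 0.85)]
[317.66 185.03]
```

View pics/w1.png

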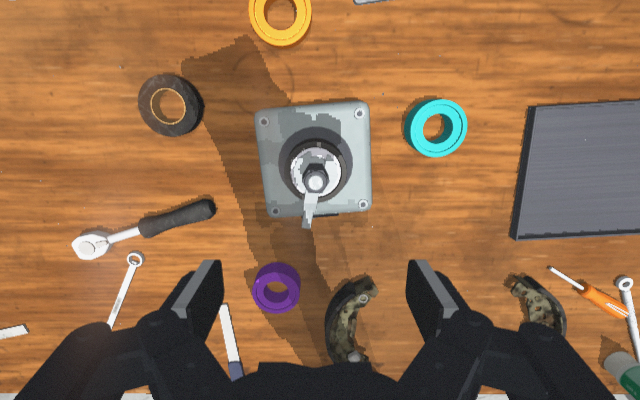

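```bash
python3 - <<'E'
from h import *
im=cv2.imread('pics/w1.png'); c=im[130:240,255:375]
cv2.imwrite('pics/c2.png',cv2.resize(c,None,fx=6,fy=6,interpolation=cv2.INTER_CUBIC))
E
```

```text
(no output)
```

View pics/c2.png

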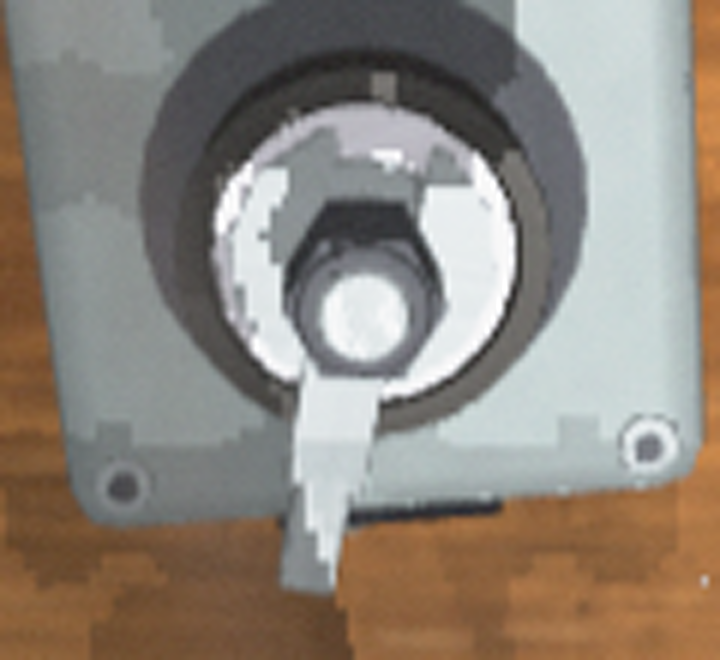

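```bash
python3 - <<'E'
from h import *
s=ctrl.read_state()
u=lambda x,y:(255+x/6-.4,130+y/6-.4)
print('stud',px('wrist',*u(366,318),115,s))
for p in [(285,305),(443,300),(323,374),(413,380)]: print('hex',px('wrist',*u(*p),112,s))
for p in [(302,378),(294,440),(382,380),(372,440)]: print('tongue',px('wrist',*u(*p),83.5,s))
for p in [(300,510),(350,515),(282,585),(335,592)]: print('lug',px('wrist',*u(*p),83.5,s))
print(px('wrist',*u(364,252),80,s))
E
```

```text
stud [587.91 183.76 115.  ]
hex [589.22 196.14 112.  ]
hex [589.87 171.97 112.  ]
hex [578.14 190.46 112.  ]
hex [577.09 176.53 112.  ]
tongue [568.69 194.69  83.5 ]
tongue [557.51 196.24  83.5 ]
tongue [568.25 181.05  83.5 ]
tongue [557.43 182.8   83.5 ]
lug [544.58 195.41  83.5 ]
lug [543.6 186.7  83.5]
lug [530.4  198.82  83.5 ]
lug [529.   189.46  83.5 ]
[589.79 183.99  80.  ]
```

Request:
{"fn": "arm_command", "kwargs": {"series": [[1,0.1,-0.1,-0.3,0,0,7],[1,0.1,-0.1,-0.3,0,0,7],[1,0.1,-0.1,-0.3,0,0,7],[1,0,-0.1,-0.3,0,0,7],[1,0,-0.1,-0.3,0,0,7],[1,0,0,-0.3,0,0,7],[1,0,0,-0.3,0,0,7],[1,0,0,-0.3,0,0,7],[1,0,0,-0.3,0,0,7],[1,0,0,-0.3,0,0,7],[1,0,0,-0.3,0,0,7],[1,0,0,-0.3,0,0,7],[1,0,0,-0.3,0,0,7],[1,0,0,-0.3,0,0,7],[1,0,0,-0.3,0,0,7],[1,0,0,-0.3,0,0,7],[1,0,0,-0.3,0,0,7],[1,0,0,-0.3,0,0,7],[1,0,0,-0.3,0,0,7],[1,0,0,-0.3,0,0,7]]}}

```text
clock: 5.33
eef_pos: [588.2, 180.4, 191.4]
tool_rot: [-0.122, 1.57, -0.819]
force: [0.2, 0.1, -0.5]
width: 85.2
```

Request:
{"fn": "arm_command", "kwargs": {"series": [[1,0,0,-0.3,0,0,7],[1,0,0,-0.3,0,0,7],[1,0,0,-0.3,0,0,7],[1,0,0,-0.3,0,0,7],[1,0,0,-0.3,0,0,7],[1,0,0,0,0,0,7],[1,0,0,0,0,0,7],[1,0,0,0,0,0,7],[1,0,0,0,0,0,7],[1,0,0,0,0,0,7],[1,0,0,0,0,0,0],[1,0,0,0,0,0,0]]}}

```text
clock: 6.33
eef_pos: [588.1, 180.5, 176.2]
tool_rot: [3.088, 1.571, -2.681]
force: [-0.0, 0.2, 0.7]
width: 84.8
```

```bash
python3 - <<'E'
from h import *
s=ctrl.read_state(); print(s['clock'],s['qpos'],s['eef_pos'],s['force'],s['torque']); print(toolR(s))
im=snap('wrist','w2.png')
p=proj('wrist',[588,184,112],s);print(p)
x,y=int(p[0]),int(p[1])
x0,y0=max(x-90,0),max(y-70,0); print(x0,y0)
cv2.imwrite('pics/c3.png',cv2.resize(im[y0:y0+140,x0:x0+180],None,fx=4.4,fy=4.2,interpolation=cv2.INTER_CUBIC))
E
```

```text
6.3333 [ 0.18  0.81 -0.94  1.66  0.73  1.06  1.1 ] [588.1  180.55 176.22] [-0.05  0.23  0.69] [-0.02  0.    0.02]
[[-0.   -0.49  0.87]
 [-0.    0.87  0.49]
 [-1.    0.   -0.  ]]
[318.71 218.18]
228 148
```

View pics/w2.png

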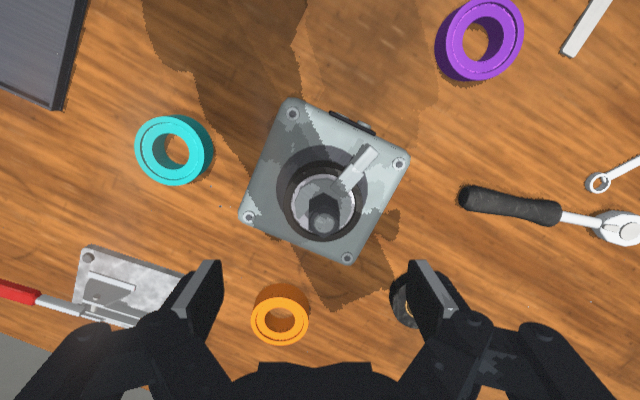

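View pics/c3.png

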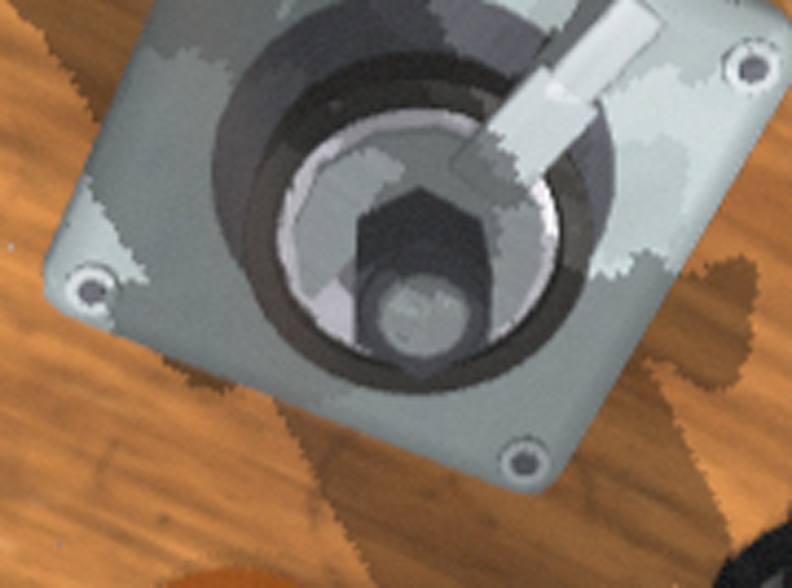

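```bash
python3 - <<'E'
from h import *
s=ctrl.read_state()
u=lambda x,y:(228+x/4.4-.4,148+y/4.2-.4)
print('stud',px('wrist',*u(425,315),115,s))
E
```

```text
stud [588.02 188.48 115.  ]
```

Request:
{"fn": "arm_command", "kwargs": {"series": [[0.7,0.05,0.3,0,0,0,0],[0.6,0,0.26,-1,0,0,0],[0.6,0,0,-1.5,0,0,0],[0.6,0,0,-1.5,0,0,0],[0.6,0,0,-1.5,0,0,0],[0.6,0,0,-1.5,0,0,0],[0.6,0,0,-1,0,0,0],[0.6,0,0,-0.6,0,0,0],[0.6,0,0,0,0,0,0],[0.6,0,0,0,0,0,0]]}}

```text
clock: 7.22
eef_pos: [588.5, 187.1, 90.1]
tool_rot: [1.99, 1.57, 2.509]
force: [0.1, 0.4, 0.3]
width: 51.1
```

```bash
python3 - <<'E'
from h import *
s=ctrl.read_state(); print(s['clock'],s['qpos'],s['eef_pos'],s['force'],s['torque'],s['width'])
im=snap('wrist','w3.png'); snap('scene','s3.png')
im=cv2.imread('pics/s3.png'); cv2.imwrite('pics/s3c.png',cv2.resize(im[180:310,230:370],None,fx=4.5,fy=4.5,interpolation=cv2.INTER_CUBIC))
E
```

```text
7.2167 [ 0.13  0.91 -0.86  1.71  0.84  0.93  1.02] [588.47 187.13  90.11] [0.11 0.35 0.34] [ 0.01 -0.03  0.02] 51.09072378099873
```

View pics/w3.png

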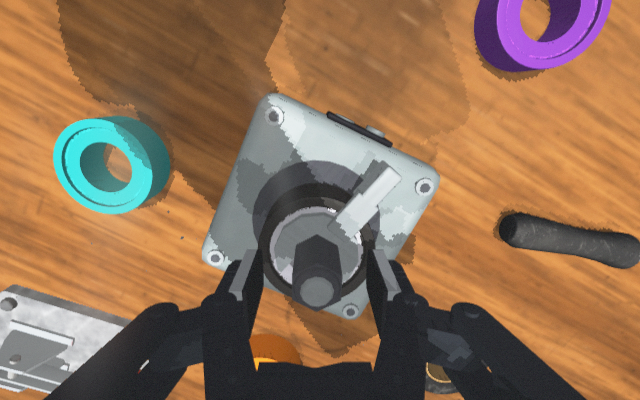

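View pics/s3c.png

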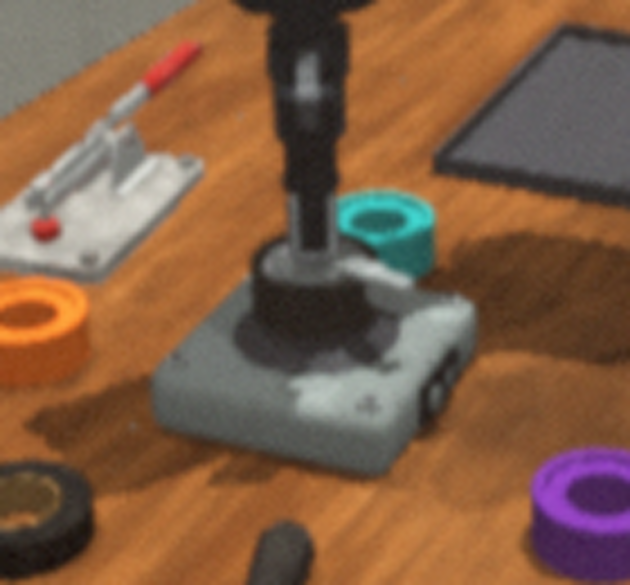

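Request:
{"fn": "arm_command", "kwargs": {"series": [[0.4,0,-0.05,0,0,0,0],[0.2,0,0,0,0,0,0],[0,0,0,0,0,0,0],[0,0,0,0,0,0,0],[0,0,0,0,0,0,0],[0,0,0,0,0,0,0],[0,0,0,0,0,0,0]]}}

```text
clock: 7.9
eef_pos: [588.2, 187.8, 91.4]
tool_rot: [0.856, 1.569, 1.376]
force: [-3.1, 2.0, 6.2]
width: 20.3
```

```bash
python3 - <<'E'
from h import *
s=ctrl.read_state(); print(s['clock'],s['qpos'],s['eef_pos'],s['force'],s['torque'],s['width']);print(toolR(s))
E
```

```text
7.9 [ 0.13  0.91 -0.86  1.71  0.84  0.93  1.02] [588.2  187.81  91.39] [-3.07  1.98  6.25] [ 0.3   0.61 -0.11] 20.343877870469107
[[ 0.   -0.5   0.87]
 [ 0.    0.87  0.5 ]
 [-1.    0.    0.  ]]
```

Request:
{"fn": "arm_command", "kwargs": {"series": [[0,0,0.03,0.02,0,0,-7],[0,0,0,0.02,0,0,-7],[0,0,0,0.02,0,0,-7],[0,0,0,0.02,0,0,-7],[0,0,0,0.02,0,0,-7],[0,0,0,0.02,0,0,-7]]}}

```text
clock: 8.4
eef_pos: [588.0, 188.6, 92.6]
tool_rot: [1.646, 1.568, 1.428]
force: [-3.5, 3.2, 4.4]
width: 20.6
```

```bash
python3 - <<'E'
from h import *
s=ctrl.read_state(); print(s['clock'],s['qpos'],s['eef_pos'],s['force'],s['torque'],s['width']);print(toolR(s))
im=snap('wrist','w4.png');cv2.imwrite('pics/w4c.png',im[150:,150:500])
E
```

```text
8.4 [ 0.05  0.85 -0.69  1.72  0.69  0.83  0.4 ] [588.02 188.64  92.57] [-3.54  3.16  4.39] [0.51 0.72 0.12] 20.615180828444018
[[ 0.    0.22  0.98]
 [ 0.    0.98 -0.22]
 [-1.    0.   -0.  ]]
```

View pics/w4c.png

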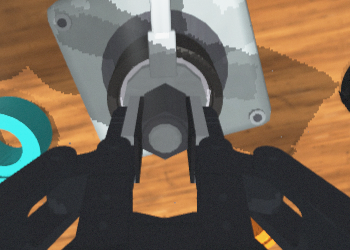

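Request:
{"fn": "arm_command", "kwargs": {"series": [[0,-0.03,0.05,0.02,0,0,-7],[0,0,0,0.02,0,0,-7],[0,0,0,0.02,0,0,-7],[0,0,0,0.02,0,0,-7],[0,0,0,0.02,0,0,-7],[0,0,0,0.02,0,0,-7],[0,0,0,0.02,0,0,-7],[0,0,0,0.02,0,0,-7],[0,0,0,0.02,0,0,-7],[0,0,0,0.02,0,0,-7],[0,0,0,0.02,0,0,-7],[0,0,0,0.02,0,0,-7],[0,0,0,0.02,0,0,-7],[0,0,0,0.02,0,0,-7]]}}

```text
clock: 9.62
eef_pos: [589.5, 189.6, 95.3]
tool_rot: [2.722, 1.566, 0.796]
force: [0.6, 4.8, 2.4]
width: 20.5
```

```bash
python3 - <<'E'
from h import *
s=ctrl.read_state(); print(s['clock'],s['qpos'],s['eef_pos'],s['force'],s['torque'],s['width']);print(toolR(s))
E
```

```text
9.6167 [-0.21  0.76 -0.24  1.72  0.25  0.69 -0.94] [589.48 189.63  95.34] [0.6  4.76 2.4 ] [0.87 0.02 0.09] 20.51250391481877
[[ 0.    0.94 -0.35]
 [ 0.   -0.35 -0.94]
 [-1.    0.   -0.  ]]
```

Request:
{"fn": "arm_command", "kwargs": {"series": [[0,0,0.06,0.02,0,0,-7],[0,0,0,0.02,0,0,-7],[0,0,0,0.02,0,0,-7],[0,0,0,0.02,0,0,-7],[0,0,0,0.02,0,0,-7],[0,0,0,0.02,0,0,-7],[0,0,0,0.02,0,0,-7],[0,0,0,0.02,0,0,-7],[0,0,0,0.02,0,0,-7],[0,0,0,0.02,0,0,-7],[0,0,0,0.02,0,0,-7],[0,0,0,0.02,0,0,-7],[0,0,0,0.02,0,0,-7],[0,0,0,0.02,0,0,-7],[0,0,0,0,0,0,0]]}}

```text
clock: 10.87
eef_pos: [590.2, 188.0, 98.0]
tool_rot: [-2.668, 1.567, -0.02]
force: [1.8, -0.3, 3.8]
width: 20.8
```

```bash
python3 - <<'E'
from h import *
s=ctrl.read_state(); print(s['clock'],s['qpos'],s['eef_pos'],s['force'],s['torque'],s['width']);print(toolR(s))
im=snap('wrist','w5.png')
E
```

```text
10.8667 [-0.5   0.76  0.24  1.73 -0.26  0.68 -2.19] [590.18 187.99  98.01] [ 1.77 -0.35  3.77] [ 0.16 -0.6  -0.05] 20.841170387390548
[[ 0.   -0.47 -0.88]
 [-0.   -0.88  0.47]
 [-1.   -0.   -0.  ]]
```

View pics/w5.png

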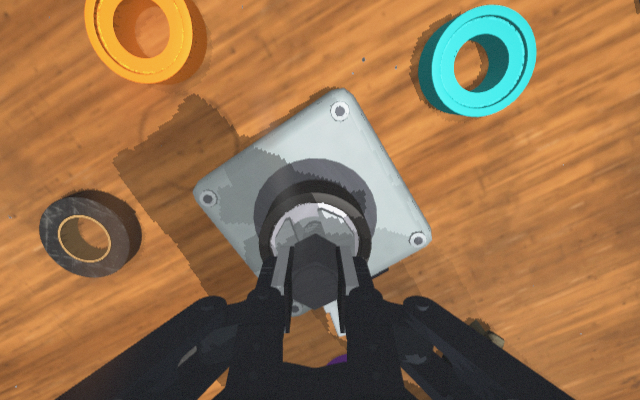

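Request:
{"fn": "arm_command", "kwargs": {"series": [[0.6,0,0,0,0,0,0],[0.6,0,0,0,0,0,0],[0.6,0,0,0,0,0,0],[0.6,0,0,0,0,0,0],[0.6,0,0,2,0,0,0],[0.6,0,0,2,0,0,3],[0.6,-0.8,0.1,2,0,0,3],[0.6,-1,0.2,1.5,0,0,3],[0.6,-1,0.2,0,0,0,3],[0.6,-1,0.2,0,0,0,3],[0.6,-1,0.2,0,0,0,3],[0.6,0,0,0,0,0,0],[0.6,0,0,0,0,0,0]]}}

```text
clock: 12.0
eef_pos: [539.9, 196.8, 172.1]
tool_rot: [0.176, 1.57, 3.139]
force: [-0.7, -0.2, 0.4]
width: 51.1
```

```bash
python3 - <<'E'
from h import *
s=ctrl.read_state(); print(s['clock'],s['qpos'],s['eef_pos'],s['force'],s['torque'],s['width']);print(toolR(s))
im=snap('wrist','w6.png')
p=proj('wrist',[560,190,90],s);print(p)
x0,y0=int(p[0])-90,int(p[1])-70; print(x0,y0)
cv2.imwrite('pics/c6.png',cv2.resize(im[y0:y0+140,x0:x0+180],None,fx=4,fy=4,interpolation=cv2.INTER_CUBIC))
E
```

```text
12.0 [-0.52  0.6   0.18  1.8  -0.15  0.76 -2.01] [539.89 196.78 172.08] [-0.72 -0.19  0.35] [-0.02 -0.01  0.06] 51.139149107564414
[[-0.   -0.18 -0.98]
 [ 0.   -0.98  0.18]
 [-1.    0.    0.  ]]
[318.16 178.65]
228 108
```

View pics/c6.png

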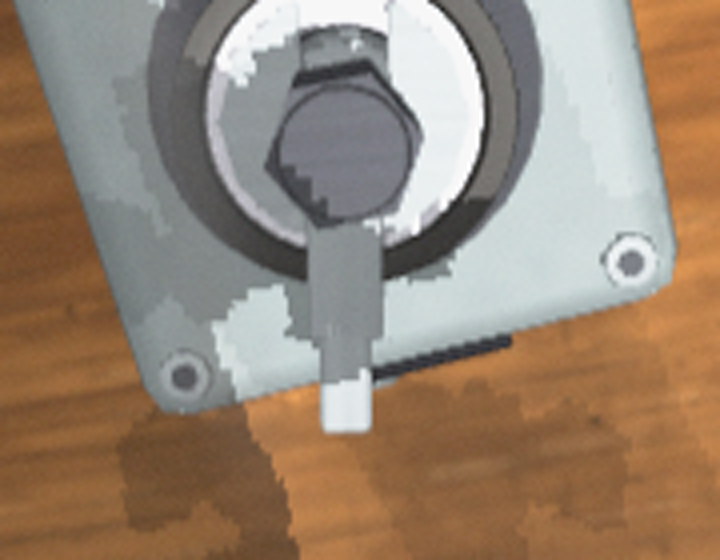

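```bash
python3 - <<'E'
from h import *
s=ctrl.read_state(); Rt=toolR(s); e=Rt@np.array([0,2.34,0.68])
u=lambda x,y:(228+x/4-.4,108+y/4-.4)
def P(x,y,z): return px('wrist',*u(x,y),z,s)-e
A=P(321,405,83.5);B=P(371,405,83.5);E=P(347,431,83.5);print(A,B,E, np.linalg.norm(A-B))
print('nut top',P(345,152,118.7), 'slot',P(345,60,80))
for w in [E]:
    q=Rt.T@(w-s['eef_pos']); print('in tool',q)
q=Rt.T@((A+B)/2-s['eef_pos']); print(q)
E
```

```text
[537.83 204.28  83.5 ] [536.1  194.75  83.5 ] [531.62 200.29  83.5 ] 9.6870206800441
nut top [590.53 189.84 118.7 ] slot [600.89 188.04  80.  ]
in tool [88.58 -2.06  9.56]
[88.58 -2.25  4.16]
```

Request:
{"fn": "arm_command", "kwargs": {"series": [[0.45,0.26,0.1,-1,0,0,0],[0.45,0,0,-2,0,0,0],[0.45,0,0,-2,0,0,0],[0.45,0,0,-2,0,0,0],[0.45,0,0,-1.2,0,0,0],[0.45,0,0,-0.8,0,0,0],[0.45,0,0,-0.8,0,0,0],[0.45,0,0,-0.6,0,0,0],[0.45,0,0,0,0,0,0],[0.45,0,0,0,0,0,0]]}}

```text
clock: 12.88
eef_pos: [543.1, 197.9, 68.3]
tool_rot: [-2.714, 1.57, 0.249]
force: [-0.6, -0.2, -0.4]
width: 38.3
```

```bash
python3 - <<'E'
from h import *
s=ctrl.read_state(); print(s['clock'],s['qpos'],s['eef_pos'],s['force'],s['torque'],s['width']);print(toolR(s))
im=snap('wrist','w7.png')
snap('scene','s7.png')
im=cv2.imread('pics/s7.png'); cv2.imwrite('pics/s7c.png',cv2.resize(im[180:310,230:370],None,fx=4.5,fy=4.5,interpolation=cv2.INTER_CUBIC))
E
```

```text
12.8833 [-0.49  0.75  0.14  1.86 -0.19  0.54 -1.97] [543.1  197.86  68.31] [-0.55 -0.22 -0.42] [-0.03 -0.03  0.02] 38.27221622584195
[[ 0.   -0.18 -0.98]
 [ 0.   -0.98  0.18]
 [-1.   -0.   -0.  ]]
```

View pics/w7.png

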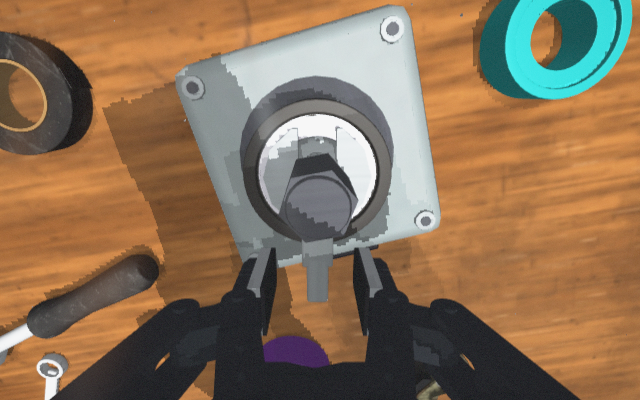

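View pics/s7c.png

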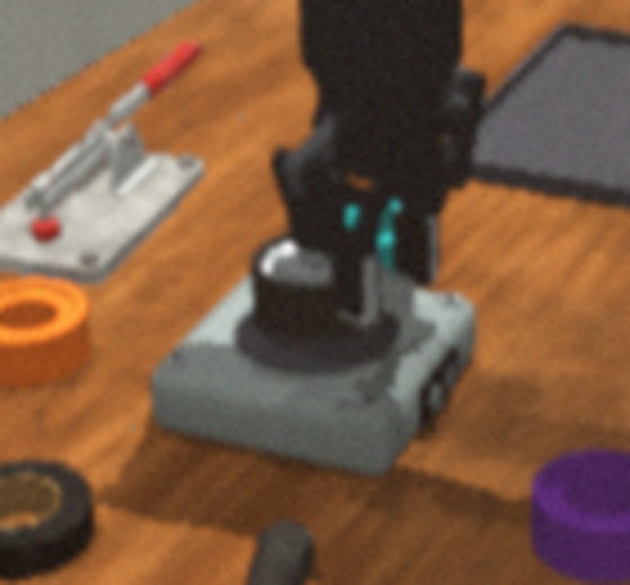

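Request:
{"fn": "arm_command", "kwargs": {"series": [[0.25,0,0,0,0,0,0],[0.12,0,0,0,0,0,0],[0,0,0,0,0,0,0],[0,0,0,0,0,0,0],[0,0,0,0,0,0,0],[0,0,0,0,0,0,0]]}}

```text
clock: 13.48
eef_pos: [543.0, 197.8, 68.4]
tool_rot: [-2.81, 1.57, 0.153]
force: [-0.9, -0.8, 3.4]
width: 9.0
```

```bash
python3 - <<'E'
from h import *
s=ctrl.read_state(); print(s['clock'],s['eef_pos'],s['force'],s['torque'],s['width'])
im=snap('wrist','w8.png'); cv2.imwrite('pics/c8.png',cv2.resize(im[60:360,180:460],None,fx=2,fy=2))
E
```

```text
13.4833 [542.99 197.78  68.41] [-0.91 -0.77  3.35] [-0.11  0.1   0.01] 8.97326402890908
```

View pics/c8.png

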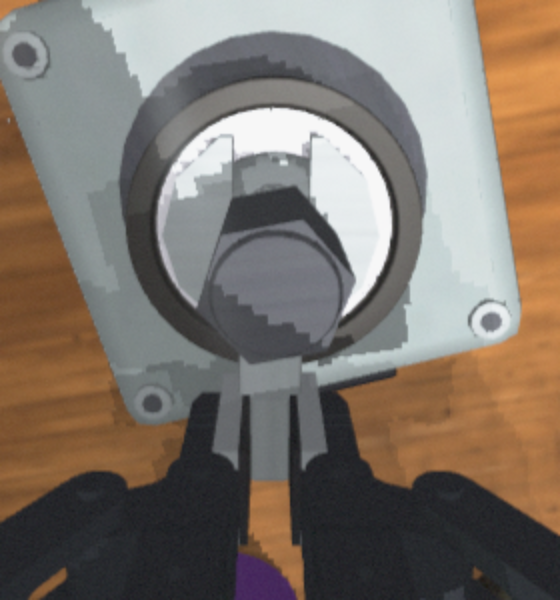

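Request:
{"fn": "arm_command", "kwargs": {"series": [[0,0,0,0.1,0,0,0],[0,0,0,0.1,0,0,0],[0,0,0,0.1,0,0,0],[0,0,0,0.1,0,0,0],[0,0,0,0.09,0,0,0],[0,0,0,0,0,0,0],[0,0,0,0,0,0,0]]}}

```text
clock: 14.12
eef_pos: [542.8, 197.9, 73.0]
tool_rot: [-2.562, 1.571, 0.401]
force: [-1.2, -0.3, -0.5]
width: 8.9
```

```bash
python3 - <<'E'
from h import *
s=ctrl.read_state(); print(s['clock'],s['eef_pos'],s['force'],s['torque'],s['width'])
im=snap('wrist','w9.png'); cv2.imwrite('pics/c9.png',cv2.resize(im[60:360,180:460],None,fx=2,fy=2))
E
```

```text
14.1167 [542.77 197.87  73.03] [-1.16 -0.26 -0.48] [0.01 0.02 0.03] 8.908005752399207
```

View pics/c9.png

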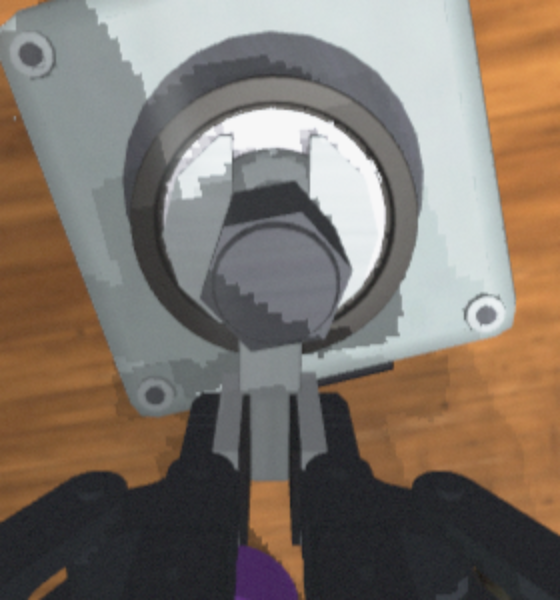

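Request:
{"fn": "arm_command", "kwargs": {"series": [[0,-0.39,0.07,0,0,0,0],[0,-0.39,0.07,0,0,0,0],[0,-0.39,0.07,0,0,0,0],[0,0,0,0,0,0,0]]}}

```text
clock: 14.5
eef_pos: [529.6, 200.2, 72.9]
tool_rot: [0.227, 1.569, -3.093]
force: [-1.2, -0.3, -0.5]
width: 9.0
```

```bash
python3 - <<'E'
from h import *
s=ctrl.read_state(); print(s['clock'],s['eef_pos'],s['force'],s['torque'],s['width'],toolR(s)[:,2])
E
```

```text
14.5 [529.57 200.25  72.88] [-1.18 -0.28 -0.48] [0.02 0.12 0.  ] 8.982079296041027 [-0.98  0.18  0.  ]
```

Free motion, no side force. Continue the draw, then lift.

Request:
{"fn": "arm_command", "kwargs": {"series": [[0,-0.49,0.09,0,0,0,0],[0,-0.49,0.09,0,0,0,0],[0,-0.49,0.09,0,0,0,0],[0,-0.49,0.09,0,0,0,0],[0,-0.49,0.09,0,0,0,0],[0,-0.49,0.09,0,0,0,0],[0,-0.49,0.09,0,0,0,0],[0,-0.49,0.09,0,0,0,0],[0,0,0,0.3,0,0,0],[0,0,0,0.5,0,0,0]]}}

```text
clock: 15.33
eef_pos: [491.4, 207.1, 81.0]
tool_rot: [0.628, 1.57, -2.692]
force: [1.2, -0.2, 0.1]
width: 8.6
```

```bash
python3 - <<'E'
from h import *
s=ctrl.read_state(); print(s['clock'],s['qpos'],s['eef_pos'],s['force'],s['torque'],s['width'],toolR(s)[:,2])
im=snap('wrist','w10.png'); 
im=snap('top','t10.png'); cv2.imwrite('pics/t10c.png',cv2.resize(im[130:260,200:500],None,fx=2.6,fy=2.6))
E
```

```text
15.3333 [-0.55  0.69  0.14  1.97 -0.2   0.49 -2.01] [491.35 207.08  80.96] [ 1.2  -0.17  0.08] [ 0.03 -0.04 -0.07] 8.595754710094216 [-0.98  0.18  0.  ]
```

View pics/w10.png

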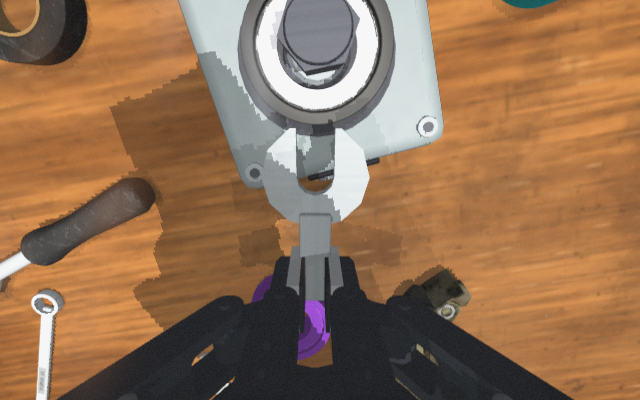

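View pics/t10c.png

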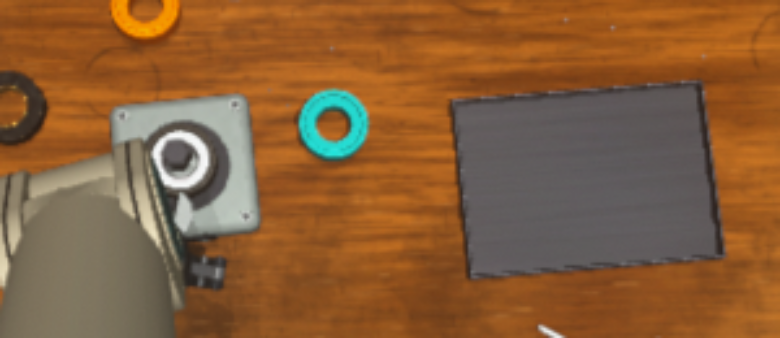

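Request:
{"fn": "arm_command", "kwargs": {"series": [[0,0,0,2,0,0,0],[0,0,0,2.5,0,0,0],[0,0.4,-3,1.5,0,0,0],[0,0.4,-3.3,0,0,0,0],[0,0.4,-3.3,0,0,0,0],[0,0.4,-3.3,0,0,0,0],[0,0.4,-3.3,0,0,0,0],[0,0.4,-3.3,0,0,0,0],[0,0.4,-3.3,0,0,0,0],[0,0.4,-3.3,0,0,0,0],[0,0.4,-3.3,0,0,0,0],[0,0.4,-3.3,0,0,0,0],[0,0.4,-3.3,0,0,0,0],[0,0.4,-3.3,0,0,0,0],[0,0.4,-3.3,0,0,0,0],[0,0.2,-3.6,0,0,0,0],[0,0,0,0,0,0,0],[0,0,0,0,0,0,0]]}}

```text
clock: 16.93
eef_pos: [545.1, -258.8, 141.1]
tool_rot: [1.891, 1.569, -1.435]
force: [0.1, 0.6, -0.8]
width: 8.8
```

```bash
python3 - <<'E'
from h import *
s=ctrl.read_state(); print(s['clock'],s['qpos'],s['eef_pos'],s['force'],s['torque'],s['width'],toolR(s)[:,2])
im=snap('wrist','w11.png'); 
im=snap('top','t11.png'); cv2.imwrite('pics/t11c.png',cv2.resize(im[130:300,200:500],None,fx=2.6,fy=2.6))
E
```

```text
16.9333 [ 0.33  0.67  0.11  1.74 -0.1   0.73 -1.27] [ 545.15 -258.83  141.06] [ 0.07  0.59 -0.84] [ 0.11 -0.   -0.06] 8.779170715287703 [-0.98  0.18 -0.  ]
```

View pics/w11.png

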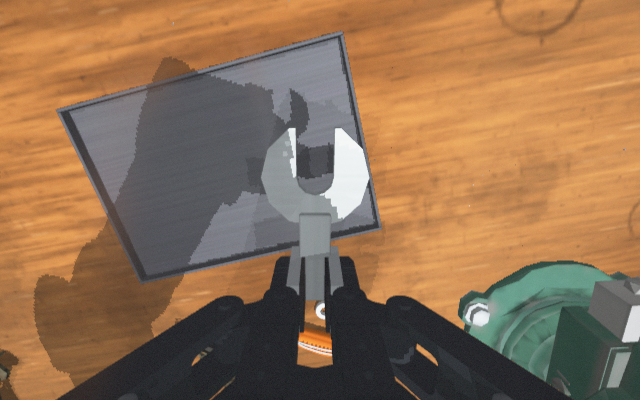

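View pics/t11c.png

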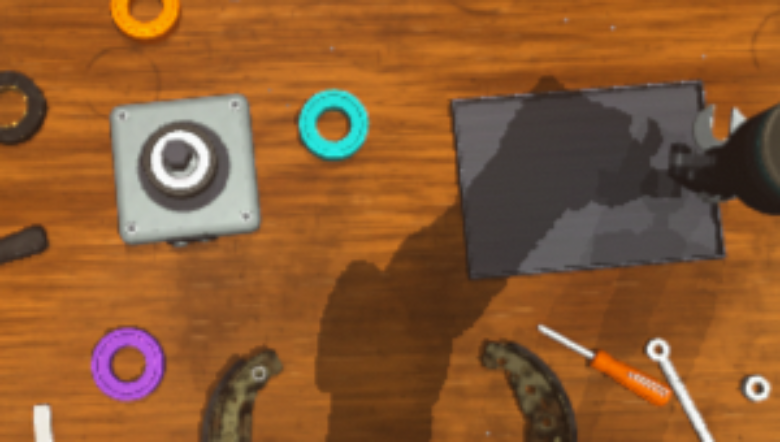

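```bash
python3 - <<'E'
from h import *
s=ctrl.read_state(); e=toolR(s)@np.array([0,2.34,0.68])
for p in [(343,35),(380,228),(144,280),(58,109)]: print(px('wrist',*p,14,s)-e)
E
```

```text
[ 663.32 -295.67   14.  ]
[ 499.  -305.1   14. ]
[484.96 -71.95  14.  ]
[651.08 -58.11  14.  ]
```

Request:
{"fn": "arm_command", "kwargs": {"series": [[0,0,0.5,-2,0,0,0],[0,0,0.5,-3,0,0,0],[0,0,0,-3,0,0,0],[0,0,0,-2,0,0,0],[0,0,0,-1,0,0,0],[0,0,0,-1,0,0,0],[0,0,0,-0.6,0,0,0],[0,0,0,-0.5,0,0,0],[0,0,0,0,0,0,0],[0,0,0,0,0,0,0]]}}

```text
clock: 17.87
eef_pos: [546.4, -245.1, 10.6]
tool_rot: [2.938, 1.57, -0.383]
force: [0.7, -0.7, -1.2]
width: 8.8
```

```bash
python3 - <<'E'
from h import *
s=ctrl.read_state(); print(s['clock'],s['qpos'],s['eef_pos'],s['force'],s['torque'],s['width'],toolR(s)[:,2])
im=snap('wrist','w12.png'); 
E
```

```text
17.8667 [ 0.33  0.86  0.07  1.81 -0.12  0.47 -1.26] [ 546.39 -245.07   10.64] [ 0.75 -0.67 -1.21] [0.01 0.04 0.  ] 8.773293810573453 [-0.98  0.18 -0.  ]
```

View pics/w12.png

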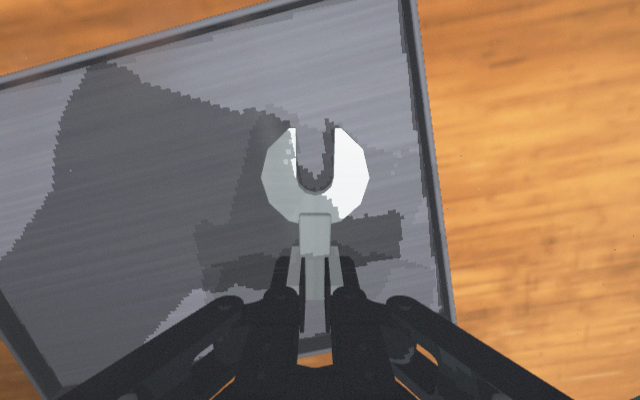

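Request:
{"fn": "arm_command", "kwargs": {"series": [[0,0,0,-0.2,0,0,0],[0,0,0,-0.15,0,0,0],[0,0,0,-0.1,0,0,0],[0,0,0,-0.05,0,0,0],[0,0,0,0,0,0,0],[0,0,0,0,0,0,0]]}}

```text
clock: 18.42
eef_pos: [546.4, -245.1, 5.9]
tool_rot: [3.015, 1.57, -0.305]
force: [-1.1, 0.4, 5.6]
width: 8.9
```

Contact made (about 6 N). Releasing.

Request:
{"fn": "arm_command", "kwargs": {"series": [[0.1,0,0,0,0,0,0],[0.15,0,0,0,0,0,0],[0.2,0,0,0,0,0,0],[0.3,0,0,0,0,0,0],[0.3,0,0,0.5,0,0,0],[0.3,0,0,1.5,0,0,0],[0.3,0,0,3,0,0,0],[0.3,0,0,3,0,0,0],[0.3,0,0,3,0,0,0],[0.3,0,0,2,0,0,0],[0.5,0,0,0,0,0,0]]}}

```text
clock: 19.33
eef_pos: [548.7, -246.3, 139.9]
tool_rot: [2.922, 1.562, -0.399]
force: [0.1, -1.0, 0.8]
width: 36.4
```

```bash
python3 - <<'E'
from h import *
s=ctrl.read_state(); print(s['clock'],s['qpos'],s['eef_pos'],s['force'],s['torque'],s['width'],toolR(s)[:,2])
im=snap('wrist','w13.png'); 
E
```

```text
19.3333 [ 0.31  0.67  0.11  1.76 -0.1   0.71 -1.28] [ 548.69 -246.29  139.92] [ 0.08 -1.01  0.78] [ 0.   -0.05 -0.  ] 36.40154913755098 [-0.98  0.18 -0.01]
```

View pics/w13.png

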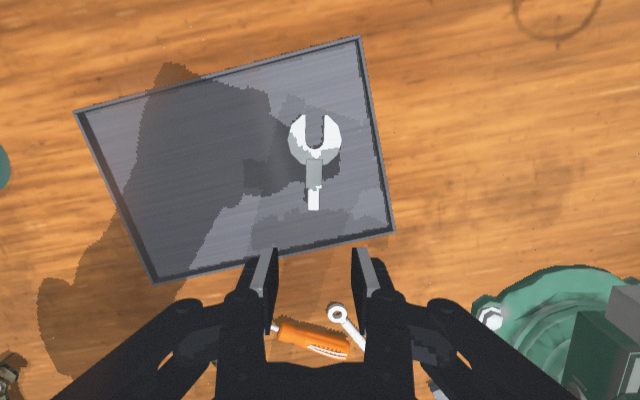

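Request:
{"fn": "arm_command", "kwargs": {"series": [[1,0.3,2,2,0,0,0],[1,0.3,3,2,0,0,0],[1,0.3,3.3,1,0,0,0],[1,0.3,3.3,0,0,0,0],[1,0.3,3.3,0,0,0,0],[1,0.3,3.3,0,0,0,0],[1,0.3,3.3,0,0,0,0],[1,0.3,3.3,0,0,0,0],[1,0.3,3.3,0,0,0,0],[1,0.3,3.3,0,0,0,0],[1,0.3,3.3,0,0,0,0],[1,0.3,3.3,0,0,0,0],[1,0.3,3.3,0,0,0,0],[1,0.2,2.2,0,0,0,0],[1,0,0,0,0,0,0],[1,0,0,0,0,0,0]]}}

```text
clock: 20.72
eef_pos: [585.7, 191.9, 183.5]
tool_rot: [0.364, 1.568, -2.953]
force: [0.2, -1.1, 0.0]
width: 85.6
```

```bash
python3 - <<'E'
from h import *
s=ctrl.read_state(); print(s['clock'],s['qpos'],s['eef_pos'],s['force'],s['torque'],s['width'],toolR(s)[:,2])
im=snap('wrist','w14.png'); p=proj('wrist',[589,188,78],s);print(p)
x0,y0=int(p[0])-90,int(p[1])-70; print(x0,y0)
cv2.imwrite('pics/c14.png',cv2.resize(im[y0:y0+140,x0:x0+180],None,fx=4,fy=4,interpolation=cv2.INTER_CUBIC))
E
```

```text
20.7167 [-0.46  0.64  0.15  1.67 -0.12  0.85 -2.  ] [585.68 191.86 183.45] [ 0.24 -1.14  0.02] [-0.1   0.01 -0.01] 85.61943735061705 [-0.98  0.17  0.  ]
[317.85 191.33]
227 121
```

View pics/c14.png

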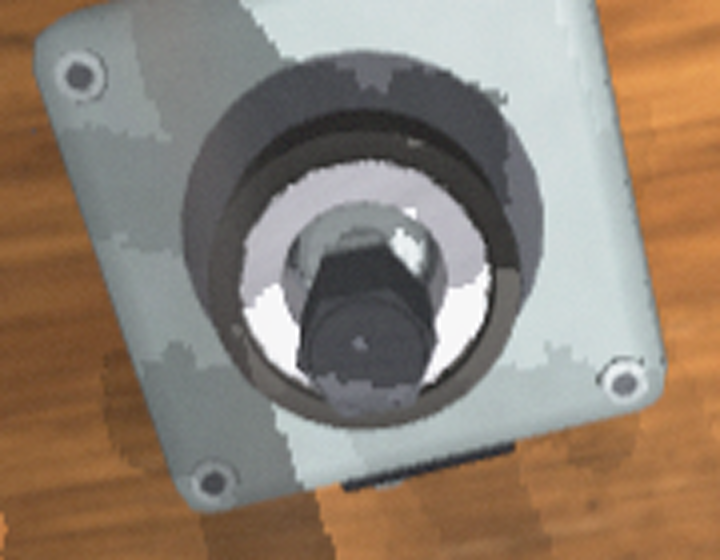

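```bash
python3 - <<'E'
from h import *
s=ctrl.read_state(); Rt=toolR(s); e=Rt@np.array([0,2.34,0.68])
u=lambda x,y:(227+x/4-.4,121+y/4-.4)
c=px('wrist',*u(365.5,280),78,s)-e
print(c, Rt.T@(c-s['eef_pos']), np.linalg.norm(px('wrist',*u(212,280),78,s)-px('wrist',*u(519,280),78,s)))
print('nut', px('wrist',*u(369,348),118.7,s)-e)
E
```

```text
[590.98 187.7   77.99] [105.73   0.89  -5.41] 62.667216191417
nut [591.04 187.55 118.69]
```

Request:
{"fn": "arm_command", "kwargs": {"series": [[1,0.43,-0.37,-1,0,0,0],[1,0,0,-2,0,0,0],[1,0,0,-2,0,0,0],[1,0,0,-2,0,0,0],[1,0,0,-2,0,0,0],[1,0,0,-1,0,0,0],[1,0,0,-1,0,0,0],[1,0,0,0,0,0,0],[1,0,0,0,0,0,0]]}}

```text
clock: 21.52
eef_pos: [591.4, 185.7, 74.9]
tool_rot: [1.301, 1.57, -2.02]
force: [-0.3, -0.4, 0.1]
width: 85.3
```

```bash
python3 - <<'E'
from h import *
s=ctrl.read_state(); print(s['clock'],s['qpos'],s['eef_pos'],s['force'],s['torque'],s['width'],toolR(s)[:,2])
im=snap('wrist','w15.png')
im=snap('scene','s15.png'); cv2.imwrite('pics/s15c.png',cv2.resize(im[150:310,220:380],None,fx=4,fy=4,interpolation=cv2.INTER_CUBIC))
E
```

```text
21.5167 [-0.42  0.79  0.12  1.73 -0.15  0.63 -1.97] [591.4  185.66  74.89] [-0.25 -0.35  0.09] [ 0.02 -0.    0.03] 85.25842481339511 [-0.98  0.18  0.  ]
```

View pics/w15.png

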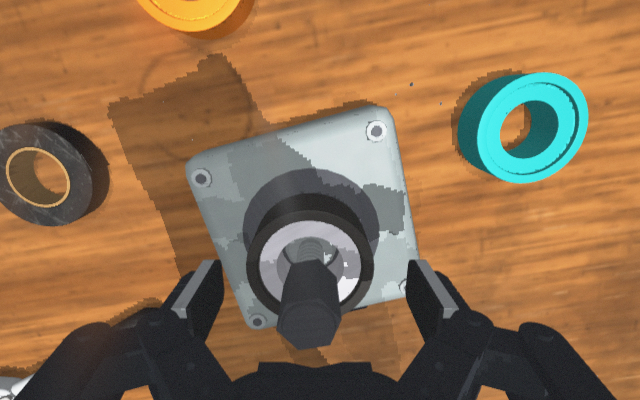

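View pics/s15c.png

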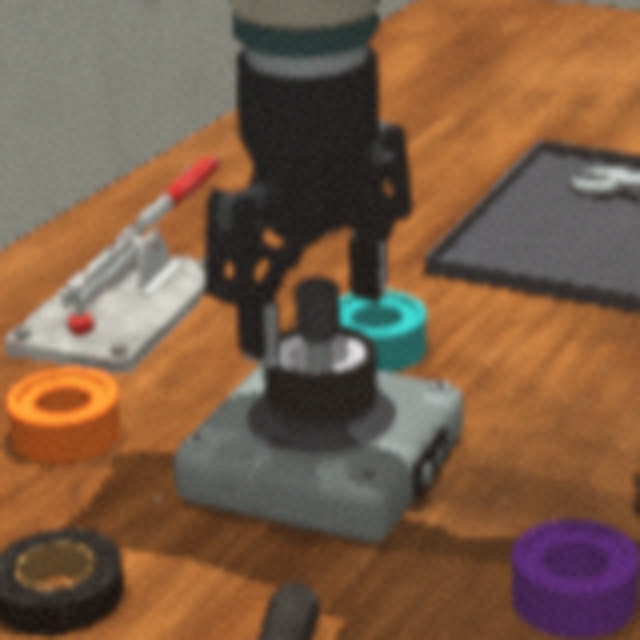

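Request:
{"fn": "arm_command", "kwargs": {"series": [[1,-0.15,0.25,-0.5,0,0,0],[1,0,0,-0.6,0,0,0],[1,0,0,-0.6,0,0,0],[1,0,0,-0.4,0,0,0],[1,0,0,0,0,0,0],[1,0,0,0,0,0,0]]}}

```text
clock: 22.12
eef_pos: [589.4, 188.8, 53.6]
tool_rot: [0.647, 1.57, -2.673]
force: [0.5, -1.4, 0.6]
width: 85.3
```

```bash
python3 - <<'E'
from h import *
s=ctrl.read_state(); print(s['clock'],s['qpos'],s['eef_pos'],s['force'],s['torque'],s['width'],toolR(s)[:,2])
im=snap('wrist','w16.png')
im=snap('scene','s16.png'); cv2.imwrite('pics/s16c.png',cv2.resize(im[150:310,220:380],None,fx=3.5,fy=3.5,interpolation=cv2.INTER_CUBIC))
E
```

```text
22.1167 [-0.43  0.82  0.12  1.74 -0.15  0.59 -1.97] [589.43 188.79  53.55] [ 0.45 -1.37  0.64] [0.   0.03 0.01] 85.33643834588607 [-0.98  0.18  0.  ]
```

View pics/w16.png

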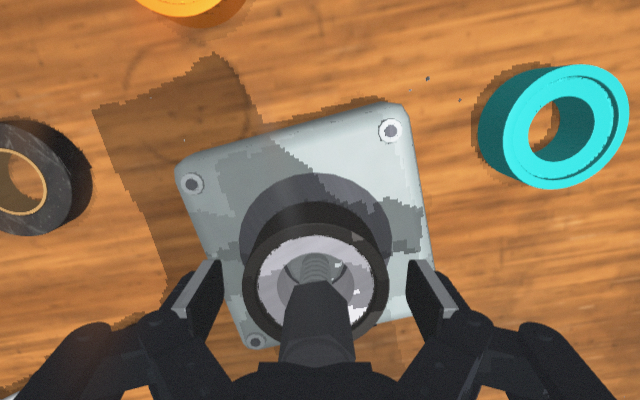

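View pics/s16c.png

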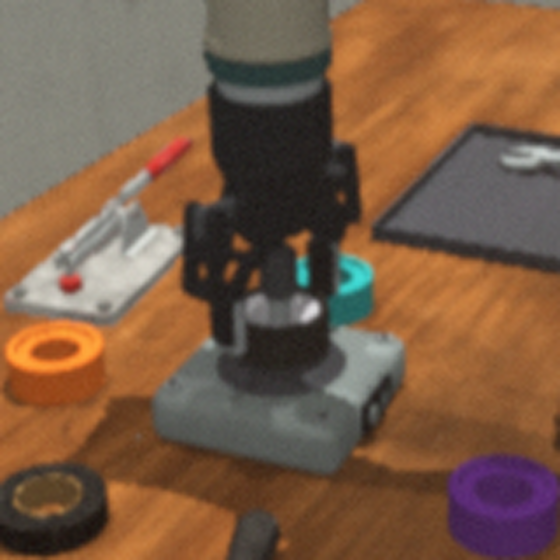

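Request:
{"fn": "arm_command", "kwargs": {"series": [[0.85,0,0,0,0,0,0],[0.75,0,0,0,0,0,0],[0.65,0,0,0,0,0,0],[0.5,0,0,0,0,0,0],[0,0,0,0,0,0,0],[0,0,0,0,0,0,0],[0,0,0,0,0,0,0]]}}

```text
clock: 22.8
eef_pos: [589.9, 188.8, 55.1]
tool_rot: [-2.806, 1.57, 0.157]
force: [-1.4, -0.4, 5.5]
width: 62.8
```

```bash
python3 - <<'E'
from h import *
s=ctrl.read_state(); print(s['clock'],s['qpos'],s['eef_pos'],s['force'],s['torque'],s['width'],toolR(s)[:,2])
im=snap('wrist','w17.png')
im=snap('scene','s17.png'); cv2.imwrite('pics/s17c.png',cv2.resize(im[150:310,220:380],None,fx=3.5,fy=3.5,interpolation=cv2.INTER_CUBIC))
E
```

```text
22.8 [-0.43  0.81  0.12  1.74 -0.15  0.59 -1.97] [589.93 188.79  55.11] [-1.44 -0.4   5.5 ] [-0.23  0.34  0.08] 62.76759678094561 [-0.98  0.18 -0.  ]
```

View pics/w17.png

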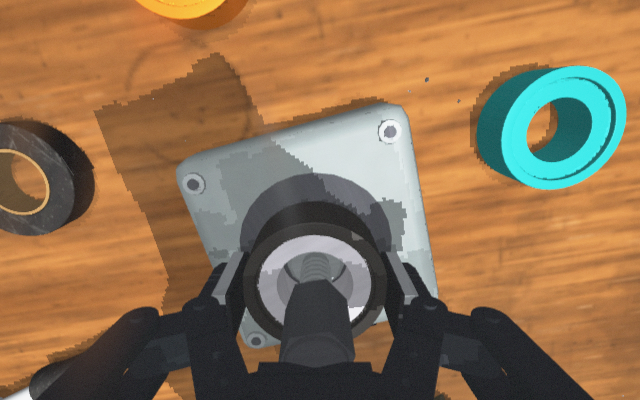

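View pics/s17c.png

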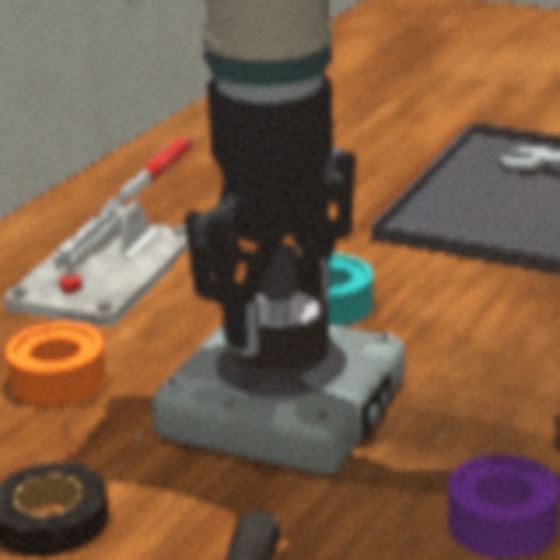

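Request:
{"fn": "arm_command", "kwargs": {"series": [[0,0,0,0.2,0,0,0],[0,0,0,0.2,0,0,0],[0,0,0,0.3,0,0,0],[0,0,0,0.3,0,0,0],[0,0,0,0,0,0,0]]}}

```text
clock: 23.32
eef_pos: [590.0, 189.0, 64.5]
tool_rot: [-2.668, 1.57, 0.295]
force: [0.3, -0.7, -2.8]
width: 62.1
```

Request:
{"fn": "arm_command", "kwargs": {"series": [[0,0,0,0.6,0,0,0],[0,0,0,0.8,0,0,0],[0,0,0,0.8,0,0,0],[0,0,0,0.8,0,0,0],[0,0,0,0,0,0,0]]}}

```text
clock: 23.73
eef_pos: [591.2, 189.3, 96.4]
tool_rot: [-2.651, 1.567, 0.312]
force: [1.0, 0.3, -2.8]
width: 62.5
```

```bash
python3 - <<'E'
from h import *
s=ctrl.read_state(); print(s['clock'],s['eef_pos'],s['force'],s['torque'],s['width'])
im=snap('wrist','w18.png')
E
```

```text
23.7333 [591.18 189.32  96.37] [ 0.96  0.3  -2.84] [-0.04 -0.04 -0.03] 62.504035179709746
```

View pics/w18.png

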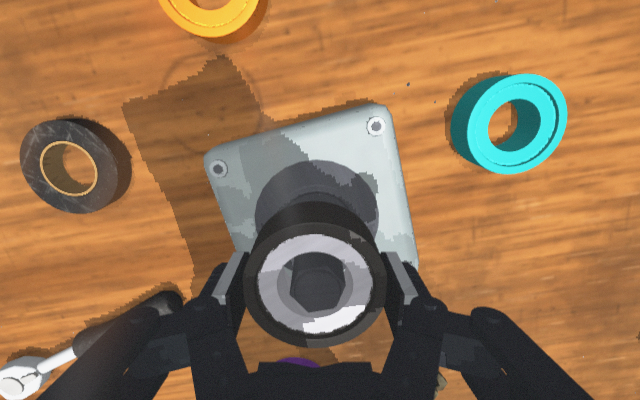

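Request:
{"fn": "arm_command", "kwargs": {"series": [[0,0,0,1,0,0,0],[0,0,0,1,0,0,0],[0,0,0,1,0,0,0],[0,0,0,1.2,0,0,0],[0,0,0,1.3,0,0,0],[0,0,-1,1,0,0,0],[0,-0.2,-2,0,0,0,0],[0,-0.2,-3,0,0,0,0],[0,-0.2,-3,0,0,0,0],[0,-0.2,-3,0,0,0,0],[0,-0.2,-3,0,0,0,0],[0,-0.2,-3,0,0,0,0],[0,-0.2,-3,0,0,0,0],[0,-0.2,-3,0,0,0,0],[0,-0.2,-3,0,0,0,0],[0,-0.2,-3,0,0,0,0],[0,0,-1.5,0,0,0,0],[0,0,-0.8,0,0,0,0],[0,0,0,0,0,0,0],[0,0,0,0,0,0,0]]}}

```text
clock: 25.45
eef_pos: [569.7, -133.3, 159.3]
tool_rot: [-1.703, 1.57, 1.26]
force: [0.5, 0.4, -3.8]
width: 62.3
```

```bash
python3 - <<'E'
from h import *
s=ctrl.read_state(); print(s['clock'],s['qpos'],s['eef_pos'],s['force'],s['torque'],s['width'])
im=snap('wrist','w19.png')
im=snap('top','t19.png'); cv2.imwrite('pics/t19c.png',cv2.resize(im[130:300,200:500],None,fx=2.6,fy=2.6))
E
```

```text
25.45 [ 0.11  0.63  0.11  1.78 -0.1   0.74 -1.48] [ 569.74 -133.35  159.34] [ 0.54  0.38 -3.83] [ 0.05 -0.04  0.06] 62.297709784187056
```

View pics/w19.png

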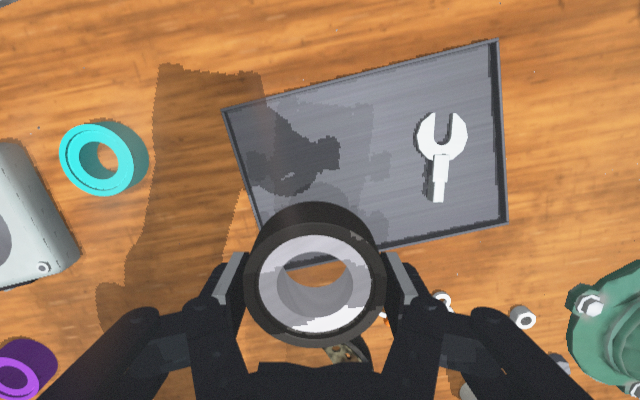

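View pics/t19c.png

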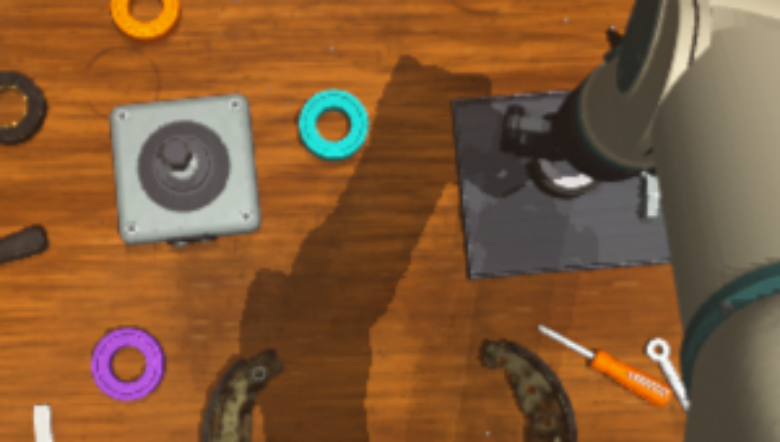

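Request:
{"fn": "arm_command", "kwargs": {"series": [[0,0.1,-0.8,-1,0,0,0],[0,0,0,-2.5,0,0,0],[0,0,0,-3,0,0,0],[0,0,0,-3,0,0,0],[0,0,0,-2,0,0,0],[0,0,0,-1,0,0,0],[0,0,0,-1,0,0,0],[0,0,0,-0.6,0,0,0],[0,0,0,-0.4,0,0,0],[0,0,0,0,0,0,0],[0,0,0,0,0,0,0]]}}

```text
clock: 26.47
eef_pos: [571.4, -142.2, 14.7]
tool_rot: [3.087, 1.569, -0.233]
force: [0.9, 0.2, -2.7]
width: 62.6
```

```bash
python3 - <<'E'
from h import *
s=ctrl.read_state(); print(s['clock'],s['eef_pos'],s['force'],s['torque'],s['width'])
im=snap('wrist','w20.png')
E
```

```text
26.4667 [ 571.37 -142.25   14.75] [ 0.86  0.22 -2.69] [-0.   -0.01  0.01] 62.608637342262504
```

View pics/w20.png

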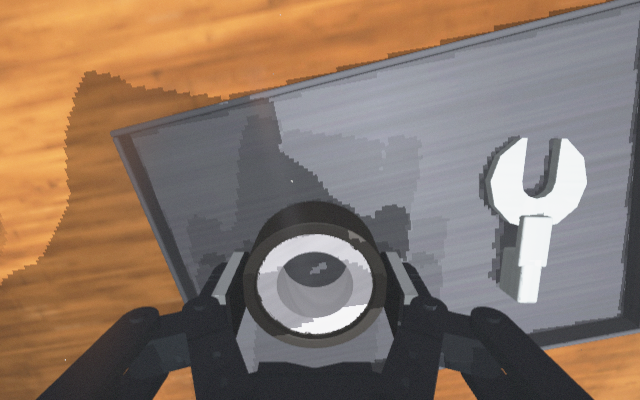

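Request:
{"fn": "arm_command", "kwargs": {"series": [[0,0,-0.2,-0.2,0,0,0],[0,0,0,-0.15,0,0,0],[0,0,0,-0.1,0,0,0],[0,0,0,-0.1,0,0,0],[0,0,0,-0.05,0,0,0],[0,0,0,0,0,0,0]]}}

```text
clock: 27.02
eef_pos: [570.7, -144.1, 8.2]
tool_rot: [-0.171, 1.571, 2.792]
force: [-0.4, 0.1, -0.6]
width: 62.2
```

Request:
{"fn": "arm_command", "kwargs": {"series": [[0,0,0,-0.03,0,0,0],[0,0,0,0,0,0,0],[0,0,0,0,0,0,0]]}}

```text
clock: 27.27
eef_pos: [570.7, -144.1, 8.1]
tool_rot: [-3.031, 1.571, -0.068]
force: [-1.5, -0.1, 4.3]
width: 62.9
```

Request:
{"fn": "arm_command", "kwargs": {"series": [[0.76,0,0,0,0,0,0],[0.8,0,0,0,0,0,0],[0.9,0,0,0,0,0,0],[1,0,0,0,0,0,0],[1,0,0,0,0,0,0],[1,0,0,0.5,0,0,0],[1,0,0,1,0,0,0],[1,0,0,2,0,0,0],[1,0,0,3,0,0,0],[1,0,0,3.5,0,0,0],[1,0,0,3.5,0,0,0],[1,0,1,2,0,0,0],[1,0,3,0,0,0,0],[1,0,3,0,0,0,0],[1,0,3,0,0,0,0],[1,0,3,0,0,0,0],[1,0,0,0,0,0,0],[1,0,0,0,0,0,0]]}}

```text
clock: 28.77
eef_pos: [570.8, -11.4, 163.6]
tool_rot: [-2.167, 1.569, 0.8]
force: [0.4, -0.6, 0.4]
width: 85.3
```

```bash
python3 - <<'E'
from h import *
s=ctrl.read_state(); print(s['clock'],s['eef_pos'],s['force'],s['torque'],s['width'],s['qd'])
im=snap('wrist','w21.png')
im=snap('top','t21.png'); cv2.imwrite('pics/t21c.png',cv2.resize(im[130:300,200:500],None,fx=2.6,fy=2.6))
im=snap('scene','s21.png'); cv2.imwrite('pics/s21c.png',cv2.resize(im[150:320,200:500],None,fx=2.6,fy=2.6))
for l in ['wheel_mid','washer_slot','tray','nut','driver_orange','tape_roll','ratchet']:
    for c in ['top','scene']:
        print(l,c,[(np.round(d['centre']),round(d['conf'],2)) for d in ctrl.spot_in(l,c)])
E
```

```text
28.7667 [570.84 -11.44 163.65] [ 0.38 -0.65  0.35] [-0.1   0.08 -0.02] 85.34299778673845 [ 0.05  0.    0.05  0.    0.02 -0.    0.01]
wheel_mid top [(array([740., 224.,  23.]), 0.7), (array([637.,  60.,  24.]), 0.61), (array([648., 353.,  24.]), 0.55)]
wheel_mid scene [(array([411., 249.,  26.]), 0.93), (array([738., 235.,  22.]), 0.73), (array([617.,  60.,  24.]), 0.66), (array([ 569., -124.,   24.]), 0.57)]
washer_slot top [(array([ 579., -245.,   13.]), 0.83)]
washer_slot scene [(array([584., 198., 110.]), 0.3)]
tray top [(array([ 591., -274.,    4.]), 0.9)]
tray scene []
nut top []
nut scene [(array([586., 196., 112.]), 0.53)]
driver_orange top []
driver_orange scene [(array([ 382., -219.,   22.]), 0.45)]
tape_roll top [(array([649., 353.,  23.]), 0.75), (array([499., 403.,  22.]), 0.75)]
tape_roll scene [(array([649., 359.,  19.]), 0.7)]
ratchet top [(array([501., 400.,  20.]), 0.7)]
ratchet scene [(array([494., 432.,  22.]), 0.65), (array([585., 198., 112.]), 0.47)]
```

View pics/w21.png

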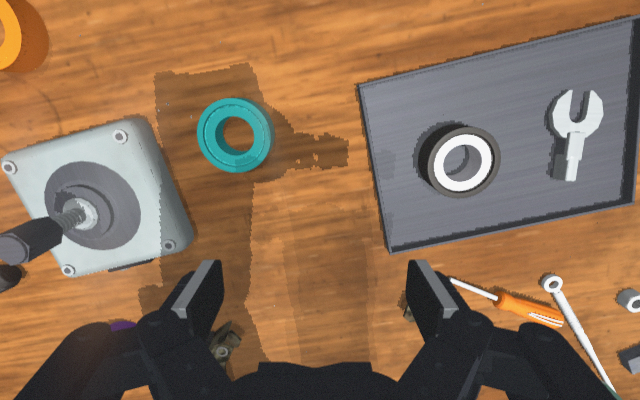

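View pics/t21c.png

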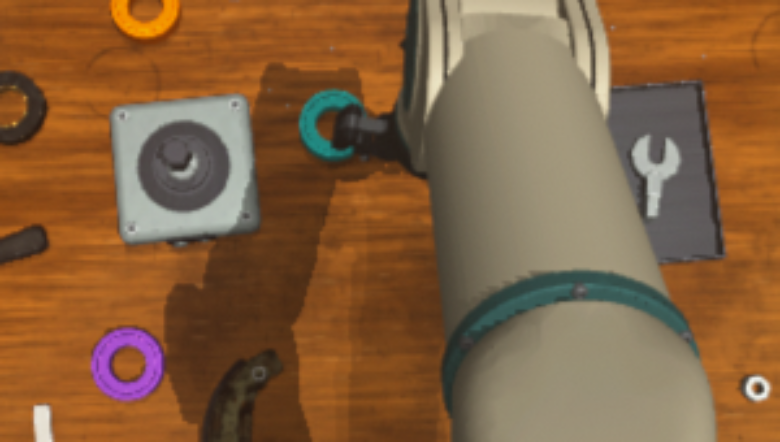

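View pics/s21c.png

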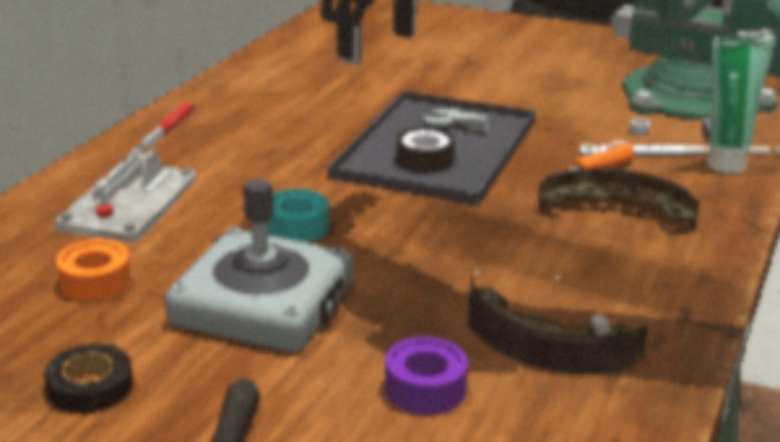

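Wheel (wrist px 460,160) lies flat in the tray, with the washer beside it (575,130). The nut is still on the spindle (scene crop px 258,200), the bystanders haven't moved, and the gripper is clear of everything.

```bash
python3 - <<'E'
from h import *
print(ctrl.finish_job(), ctrl.read_state()['clock'])
E
```

```text
the job is handed in; nothing more can be done
the job is handed in; nothing more can be done
```

The wheel and washer are both in the tray, and the job was handed in at about 29–30 s on the robot clock, out of 72 s.

- **Nut:** I backed it off clockwise by about 238° in one grasp, and it stays on the spindle.
- **Washer:** I lifted it about 5 mm, drew it out along its slot with no side force, and laid it in the tray.
- **Wheel:** I lifted it off over the nut and set it down flat beside the washer, with about 4 N of contact at release.

**Last checks:** The wrist and scene pictures show the wheel flat in the tray and clear of the washer, and the bare spindle with its nut. The screwdriver, tape roll and ratchet are where they started, the look-alike wheels were not touched, and the gripper is empty and touching nothing. In every reading I took, wrist force stayed under about 7 N.

**Checks that disagreed:**
- In the last top picture the arm hid the wheel, so the network missed it there. The scene network put it at about (569, -124), against a release point of about (571, -144); both are inside the tray.
- The last top network put the tray centre at (591, -274), because only part of the tray was in view.
- The scene network reported a low-confidence washer at the nut (0.30). The pictures show nothing there except the nut.
- The wrist camera was about 2.4 mm off sideways, which I corrected for.

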